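# Find the tired tamp pad and tag it

### The arm

A 6-joint arm with a two-finger parallel gripper is mounted at the origin on the work surface. World frame = base frame: x ahead of the robot, y to its left, z up, the work surface at z = 0. Lengths are in m, angles in rad, forces in N, time in s.
With the tool pointing down it reaches from about 0.3 to 0.825 m from the base axis. Payload 5.4 kg.
Tool frame: the origin (TCP) lies at the very end of the fingers, on their centre line; the grasp point (between the pads) lies 19 mm behind it; z points along the fingers, y is the line along which they close (so a half turn about z gives the same grasp; the last joint's range is limited). The gripper opens to 92 mm and grips with 3 to 60 N. Pads are 20 mm wide; open, the fingers measure 128 mm over their backs; the gripper's body (75 mm by 189 mm) begins 69 mm behind the grasp point.
Start: joints at [-1.416, 0.158, 1.597, -0, 1.386, -0.21], TCP at [0.205, -0.537, 0.215] pointing down, gripper open.
Joint ranges: [-2.91, 2.91], [-0.94, 2.29], [0.18, 2.7], [-1.29, 4.43], [0.17, 2.64], [-3, 3]. Speed limits (rad/s): [2.57, 2.57, 3.14, 3.14, 3.14, 3.14].

### API

Orientations are given as a rotation vector (axis times angle).
In Python, from workcell import bot gives the robot as it stands. Calls block until the motion is done:
- bot.goto(position, orientation): joint-space move of the TCP to a pose.
- bot.line_to(position, rot=None, max_speed=0.15): straight line of the TCP; rot=None keeps the orientation; max_speed is the mean speed in m/s.
- bot.set_joints(angles): joint-space move.
- bot.set_gripper(opening, newtons=None): opening from 0.0 (shut) to 1.0 (fully open); newtons is the grip in N (None keeps the last); returns when the fingers have stopped.
- bot.hold(seconds).
- bot.inverse_kinematics(position, orientation): joint angles nearest the present ones, or None.
- bot.read_camera(name): name is "side" or "top"; returns a dict with "pixels" (384x512x3 uint8, blue, green, red), "fx", "fy", "cx", "cy" (pixels), "R" (3x3) and "t" (3): a world point X has camera coordinates R X + t. Camera axes: x right, y down, z forward; pixel columns grow to the right and rows downward; lengths in m; the calibration is good to about 2 mm. A picture is of the moment at which its call begins. There is no depth.
A pose or a line that the arm cannot do raises bot.MotionError and nothing moves.
- bot.job_done(): hands the job in; it is judged then, once.
Readings, each from a call of its own:
- bot.current_clock(): time.
- bot.current_joints(): joint angles.
- bot.current_joint_vel(): joint speeds.
- bot.current_effort(): joint torques, N m.
- bot.current_ee_pos(): TCP position.
- bot.current_tool_rot(): TCP orientation.
- bot.current_contact_force(): force on the tool from outside, world axes, zero at the start.
- bot.current_ft_torque(): the same for the moment, N m.
- bot.current_opening(): opening from 0.0 (shut) to 1.0 (fully open).
- bot.current_grip_force(): force on a finger pad.
Only numpy, scipy, OpenCV 4.12 (cv2) and the standard library are available. Lean on these libraries where they do the work, as an engineer would, in place of code of your own. Each camera call takes 0.05 s, during which the arm holds its last target. There are 200 camera calls.

### The job

One of the three spring-mounted tamp pads for the labelling machine has gone soft. With the fingertips, lifting nothing, press each pad down about a centimetre and let it up again, one after another from the robot's left to its right, to feel which is softest. Then push the white tag of the softest unit all the way down onto its block, leave the other two tags up and the things around undisturbed.

Things in the scene. Friction and masses are not known exactly. Their poses are not given: they have to be found in the camera images.
- unit_a: one of three outwardly identical tamp-pad units, fixed to the bench: an aluminium base plate 160 (x) x 80 (y) x 12 mm. Origin at the centre of its underside, z up. A round sprung pad stands at x = +50 mm (end away from the robot), a push-down tag on a grey block at x = -50 mm (end towards the robot). Units stand side by side in a row along world y (the robot's left is +y), up to 0.25 rad askew; which unit is where changes, and the springs cannot be told apart by eye
- pad_a_top (a point): centre of the top face of this unit's pad: a black rubber disc on an aluminium plate, 50 mm across, 20 mm thick, on a coil spring; its top is 86 mm above the bench at rest and this point goes down with it
- pad_a (a joint): how far this unit's pad is pressed down, m: 0 at rest, stop at 0.016; springs back when let go. The force grows in proportion to the travel: pressed 10 mm, the softest of the three needs about 3 N, the middle one about 6 N, the stiffest about 12 N. It could also be pulled up 8 mm, which is not wanted
- tag_a_top (a point): centre of the top face of this unit's tag cap: a flat white plastic cap 30 (unit x) x 36 (unit y) x 6 mm on a steel stem that slides down into a grey block 34 x 40 mm whose top is 62 mm above the bench. With the tag up the cap's top is 88 mm above the bench, fully down 68 mm; this point moves with it
- unit_b: one of three outwardly identical tamp-pad units, fixed to the bench: an aluminium base plate 160 (x) x 80 (y) x 12 mm. Origin at the centre of its underside, z up. A round sprung pad stands at x = +50 mm (end away from the robot), a push-down tag on a grey block at x = -50 mm (end towards the robot). Units stand side by side in a row along world y (the robot's left is +y), up to 0.25 rad askew; which unit is where changes, and the springs cannot be told apart by eye
- pad_b_top (a point): centre of the top face of this unit's pad: a black rubber disc on an aluminium plate, 50 mm across, 20 mm thick, on a coil spring; its top is 86 mm above the bench at rest and this point goes down with it
- pad_b (a joint): how far this unit's pad is pressed down, m: 0 at rest, stop at 0.016; springs back when let go. The force grows in proportion to the travel: pressed 10 mm, the softest of the three needs about 3 N, the middle one about 6 N, the stiffest about 12 N. It could also be pulled up 8 mm, which is not wanted
- tag_b_top (a point): centre of the top face of this unit's tag cap: a flat white plastic cap 30 (unit x) x 36 (unit y) x 6 mm on a steel stem that slides down into a grey block 34 x 40 mm whose top is 62 mm above the bench. With the tag up the cap's top is 88 mm above the bench, fully down 68 mm; this point moves with it
- unit_c: one of three outwardly identical tamp-pad units, fixed to the bench: an aluminium base plate 160 (x) x 80 (y) x 12 mm. Origin at the centre of its underside, z up. A round sprung pad stands at x = +50 mm (end away from the robot), a push-down tag on a grey block at x = -50 mm (end towards the robot). Units stand side by side in a row along world y (the robot's left is +y), up to 0.25 rad askew; which unit is where changes, and the springs cannot be told apart by eye
- pad_c_top (a point): centre of the top face of this unit's pad: a black rubber disc on an aluminium plate, 50 mm across, 20 mm thick, on a coil spring; its top is 86 mm above the bench at rest and this point goes down with it
- pad_c (a joint): how far this unit's pad is pressed down, m: 0 at rest, stop at 0.016; springs back when let go. The force grows in proportion to the travel: pressed 10 mm, the softest of the three needs about 3 N, the middle one about 6 N, the stiffest about 12 N. It could also be pulled up 8 mm, which is not wanted
- tag_c_top (a point): centre of the top face of this unit's tag cap: a flat white plastic cap 30 (unit x) x 36 (unit y) x 6 mm on a steel stem that slides down into a grey block 34 x 40 mm whose top is 62 mm above the bench. With the tag up the cap's top is 88 mm above the bench, fully down 68 mm; this point moves with it
- tag_softest (a joint): how far the tag of the unit with the softest spring is pushed down, m: 0 at the start (up), 0.020 fully down with the cap on its block. Which unit that is can be found only by pressing the pads. Stiff sliding fit: about 3 N moves it and it stays where it is left. It could also be pulled up 6 mm, which is not wanted
- tag_middle (a joint): how far the tag of the unit with the middle spring is pushed down, m: 0 at the start (up), 0.020 fully down with the cap on its block. Which unit that is can be found only by pressing the pads. Stiff sliding fit: about 3 N moves it and it stays where it is left. It could also be pulled up 6 mm, which is not wanted
- tag_stiffest (a joint): how far the tag of the unit with the stiffest spring is pushed down, m: 0 at the start (up), 0.020 fully down with the cap on its block. Which unit that is can be found only by pressing the pads. Stiff sliding fit: about 3 N moves it and it stays where it is left. It could also be pulled up 6 mm, which is not wanted
- label_roll: a white paper label roll standing on its flat side, 96 mm across, 45 mm high, with a 40 mm hole; origin at the centre of its underside. A bystander: leave it alone
- can: a plain aluminium can, 60 mm across, 100 mm tall; origin at the centre of its underside. A bystander: leave it alone
- clamp_knob: a black clamp knob, 46 mm across, 18 mm thick, standing on its head with its 12 mm steel stud up, 68 mm tall in all; origin at the centre of its underside. A bystander: leave it alone
- reject_tray: an empty white plastic tray, 200 x 150 x 70 mm; origin at the centre of its underside. A bystander: leave it alone
Not all that is in view belongs to the job. Leave any yellow look-alike of the unit_a alone. Leave any yellow look-alike of the unit_c alone.

How it is judged:
On the way, in this order (a step that is already met when the one before it is completed fails the run):
1. the pad of the leftmost unit (largest y) is pressed down more than 6 mm (((y of unit_a in the frame of unit_b above 0 m and y of unit_a in the frame of unit_c above 0 m and value of joint pad_a above 0.006 m) or (y of unit_b in the frame of unit_a above 0 m and y of unit_b in the frame of unit_c above 0 m and value of joint pad_b above 0.006 m) or (y of unit_c in the frame of unit_a above 0 m and y of unit_c in the frame of unit_b above 0 m and value of joint pad_c above 0.006 m))), for 0.1 s.
2. then the pad of the middle unit is pressed down more than 6 mm (((((y of unit_a in the frame of unit_b above 0 m and y of unit_a in the frame of unit_c below 0 m) or (y of unit_a in the frame of unit_b below 0 m and y of unit_a in the frame of unit_c above 0 m)) and value of joint pad_a above 0.006 m) or (((y of unit_b in the frame of unit_a above 0 m and y of unit_b in the frame of unit_c below 0 m) or (y of unit_b in the frame of unit_a below 0 m and y of unit_b in the frame of unit_c above 0 m)) and value of joint pad_b above 0.006 m) or (((y of unit_c in the frame of unit_a above 0 m and y of unit_c in the frame of unit_b below 0 m) or (y of unit_c in the frame of unit_a below 0 m and y of unit_c in the frame of unit_b above 0 m)) and value of joint pad_c above 0.006 m))), for 0.1 s.
3. then the pad of the rightmost unit is pressed down more than 6 mm (((y of unit_a in the frame of unit_b below 0 m and y of unit_a in the frame of unit_c below 0 m and value of joint pad_a above 0.006 m) or (y of unit_b in the frame of unit_a below 0 m and y of unit_b in the frame of unit_c below 0 m and value of joint pad_b above 0.006 m) or (y of unit_c in the frame of unit_a below 0 m and y of unit_c in the frame of unit_b below 0 m and value of joint pad_c above 0.006 m))), for 0.1 s.
4. then the tag of the unit with the softest spring is pushed down more than 16 mm (value of joint tag_softest above 0.016 m), for 0.2 s.
At the end, for the whole second after the job is handed in: the tag of the unit with the softest spring is down by more than 16 of its 20 mm, the two other tags by less than 8 mm, all tags at rest, all three pads within 3 mm of their rest height, and each bystander within 20 mm of where it started (value of joint tag_softest above 0.016 m and value of joint each of tag_middle, tag_stiffest below 0.008 m and value of joint pad_a between -0.003 and 0.003 m and value of joint pad_b between -0.003 and 0.003 m and value of joint pad_c between -0.003 and 0.003 m and velocity of joint each of tag_softest, tag_middle, tag_stiffest below 0.01 m/s and distance of each of label_roll, can, clamp_knob, reject_tray from where it was at the start of the episode below 0.02 m); the robot touches nothing.
It fails at once if the tag of a firmer unit is pushed down more than 8 mm (value of joint any of tag_middle, tag_stiffest above 0.008 m).
It fails at once if a pad or a tag is lifted: a pad more than 5 mm or a tag more than 3 mm above its upper rest position (value of joint any of pad_a, pad_b, pad_c below -0.005 m or value of joint any of tag_softest, tag_middle, tag_stiffest below -0.003 m).
It fails at once if a bystander (label roll, can, clamp knob or tray) is moved or lifted more than 20 mm (distance of any of label_roll, can, clamp_knob, reject_tray from where it was at the start of the episode above 0.02 m).
It also fails if it takes over 64 s, if anything falls off the work surface, if the arm or the gripper's body presses on something with over 40 N, if the wrist force passes 120 N, or if a joint passes its speed limit or range.

## Working session

There is one attempt and no reset: what is moved stays moved. The work goes in short steps, each a Python script; the robot and the scene stay as the last script left them, time stands still between calls to the robot, and variables do not carry over. Pictures are saved under pics/ and viewed, at most 10 in all, crops included, and the job is handed in when it is done.

```bash
mkdir -p pics; python3 - <<'E'
from workcell import bot
import cv2,pickle
for n in("top","side"):
    c=bot.read_camera(n);pickle.dump(c,open(n+".pkl","wb"));cv2.imwrite(f"pics/{n}0.png",c["pixels"]);print(n,c["fx"],c["cx"],c["cy"],c["R"],c["t"])
print(bot.current_clock(),bot.current_tool_rot(),bot.current_contact_force())
E
```

```text
top 442.7677809086039 252.67587362834055 190.90812648520028 [[ 0.00110054 -0.99998841  0.00468748]
 [-0.99094311 -0.00171999 -0.13427137]
 [ 0.13427787 -0.00449726 -0.99093351]] [0.0196021  0.59531482 1.30886066]
side 352.67759953945875 252.775109311403 193.40335740398513 [[ 0.98193089 -0.18923085  0.00184652]
 [-0.10940817 -0.5756334  -0.8103555 ]
 [ 0.15440717  0.79551108 -0.58593562]] [-0.55280941  0.12949521  0.88966182]
0.1 [-3.08781039e+00 -5.69558773e-01 -3.53516892e-05] [0.06330075 0.08023015 0.8615893 ]
```

View pics/top0.png

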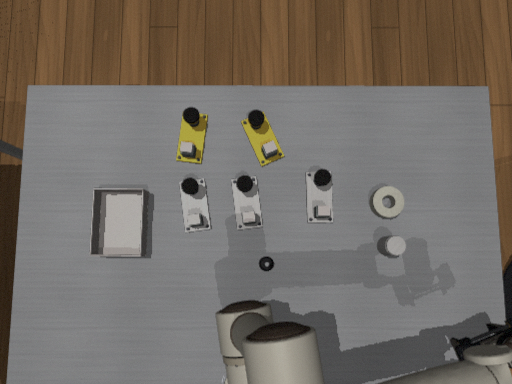

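View pics/side0.png

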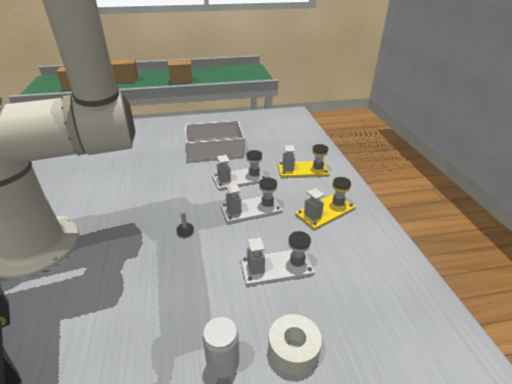

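```bash
cat > h.py <<'E'
import numpy as np,pickle,cv2
def ray(c,u,v,z):
    R,t=np.array(c["R"]),np.array(c["t"]);o=-R.T@t
    d=R.T@np.array([(u-c["cx"])/c["fx"],(v-c["cy"])/c["fy"],1]);return o+d*(z-o[2])/d[2]
def proj(c,X):
    p=np.array(c["R"])@X+c["t"];return c["fx"]*p[0]/p[2]+c["cx"],c["fy"]*p[1]/p[2]+c["cy"]
E
python3 - <<'E'
from h import *
c=pickle.load(open("top.pkl","rb"));s=pickle.load(open("side.pkl","rb"))
im=c["pixels"];g=im.max(2);big=cv2.resize(im[150:250,160:360],None,fx=4,fy=4,interpolation=cv2.INTER_CUBIC)
sb=cv2.resize(s["pixels"][130:300,200:400],None,fx=4,fy=4,interpolation=cv2.INTER_CUBIC)[:,:800]
def blob(m,u,v):
    sub=m[v-14:v+15,u-14:u+15].astype(np.uint8);n,l,st,ce=cv2.connectedComponentsWithStats(sub)
    k=1+np.argmax(st[1:,4]);return ce[k]+[u-14,v-14],st[k]
for pu,pv,tu,tv in[(190,186,195,219),(245,184,248,216),(322,177,322,211)]:
    p,sp=blob(g<45,pu,pv);t,stt=blob(im.min(2)>195,tu,tv)
    P=ray(c,*p,.086);T=ray(c,*t,.088);print(p,sp[2:],P.round(4),t,stt[2:],T.round(4),np.hypot(*(P-T)[:2]))
    for q,X in((p,P),(t,T)):
        cv2.drawMarker(big,tuple(int(a) for a in ((q-[160,150]+.5)*4)),(0,0,255),0,14)
        cv2.drawMarker(sb,tuple(int(a) for a in ((np.array(proj(s,X))-[200,130]+.5)*4)),(0,0,255),0,14)
out=np.zeros((600,800,3),np.uint8);out[:260]=cv2.resize(big[40:],(800,360))[:260];out[260:]=cv2.resize(sb,(400,340)).repeat(1,1)if 0 else np.pad(cv2.resize(sb,(400,340)),((0,0),(0,400),(0,0)))
cv2.imwrite("pics/crop.png",out)
E
```

```text
Traceback (most recent call last):
ValueError: attempt to get argmax of an empty sequence
```

```bash
python3 - <<'E'
from h import *
c=pickle.load(open("top.pkl","rb"));s=pickle.load(open("side.pkl","rb"))
im=c["pixels"];g=im.max(2)
print(g[208:230,184:208])
big=cv2.resize(im[160:235,170:340],None,fx=4.7,fy=4.7,interpolation=cv2.INTER_CUBIC)
sb=cv2.resize(s["pixels"][140:290,200:360],None,fx=1.55,fy=1.55,interpolation=cv2.INTER_CUBIC)
def blob(m,u,v,r):
    n,l,st,ce=cv2.connectedComponentsWithStats(m[v-r:v+r+1,u-r:u+r+1].astype(np.uint8))
    k=1+np.argmax(st[1:,4]);return ce[k]+[u-r,v-r],st[k]
for pu,pv,tu,tv in[(190,186,195,219),(245,184,248,216),(322,177,322,211)]:
    p,sp=blob(g<45,pu,pv,14)
    w=im.min(2);th=.92*np.median(w[tv-3:tv+3,tu-3:tu+3]);t,stt=blob(w>th,tu,tv,8)
    P=ray(c,*p,.084);T=ray(c,*t,.088);print(p,sp[2:],P.round(4),t,stt[2:],T.round(4),np.hypot(*(P-T)[:2]))
    for q,X in((p,P),(t,T)):
        cv2.drawMarker(big,tuple(int(a) for a in ((q-[170,160]+.5)*4.7)),(0,0,255),0,10)
        cv2.drawMarker(sb,tuple(int(a) for a in ((np.array(proj(s,X))-[200,140]+.5)*1.55)),(0,0,255),0,6)
out=np.zeros((600,800,3),np.uint8);out[:352,:799]=big[:352];out[354:354+sb.shape[0],:sb.shape[1]]=sb
cv2.imwrite("pics/crop.png",out)
E
```

```text
[[172 172 176 172 175 176 176 164 161 159 162 156 153 161 160 155 169 175
  175 174 174 178 175 174]
 [175 172 173 173 165 163 167 154 154 153 152 153 153 154 153 152 169 176
  173 174 177 174 175 177]
 [175 174 173 176 157 152 155 153 153 152 153 154 153 149 153 152 159 163
  172 176 176 175 173 173]
 [175 174 172 172 154 149 155 154 153 151 152 154 154 152 152 152 152 153
  168 175 174 175 175 172]
 [173 173 173 173 153 150 153 151 152 151 151 149 153 154 153 153 151 155
  166 176 175 175 173 175]
 [174 177 173 172 167 153 155 156 152 151 142 131 142 148 158 122 118 146
  169 174 174 176 176 174]
 [176 172 173 166 149 143 155 160 166 168 158 155 157 163 169 102  96 101
  148 172 173 176 177 176]
 [171 174 172 164 158 162 168 170 173 174 178 176 176 174 175 101  83  51
  110 133 165 178 178 176]
 [171 175 173 172 173 173 173 172 174 175 174 172 174 173 175 103  69  44
   73  96 132 138 170 174]
 [167 175 170 170 174 173 174 171 175 174 174 175 174 172 174 125  69  37
   47  95  97 103 169 176]
 [167 173 169 169 173 176 175 174 173 173 174 174 175 176 175 142  74  42
   42  95  99 10
[... 864 characters left out ...]
  86  91  92  98  97  94  98
  101 101 101  92  74  74]
 [118 163 114  81  68  80 158 169 154 150 146 109 139 106  99 143 148 147
  151 148 150 149 148 144]
 [116 164 120  80  64  73 160 171 174 172 169 153 168 155 148 171 166 162
  149 142 132 129 129 128]]
[189.78817734 185.88669951] [ 16  16 203] [0.604  0.2061 0.084 ] [192.43089431 218.77235772] [ 13  16 123] [0.5066 0.1959 0.088 ] 0.09784953165875464
[244.42857143 183.32653061] [ 16  16 196] [0.6119 0.045  0.084 ] [249.36734694 214.28571429] [14 12 98] [0.52   0.0302 0.088 ] 0.09309762401217664
[321.88625592 177.52132701] [ 17  16 211] [ 0.6297 -0.1842  0.084 ] [324.2   209.176] [ 13  12 125] [ 0.5353 -0.1885  0.088 ] 0.0945220215834963
```

View pics/crop.png

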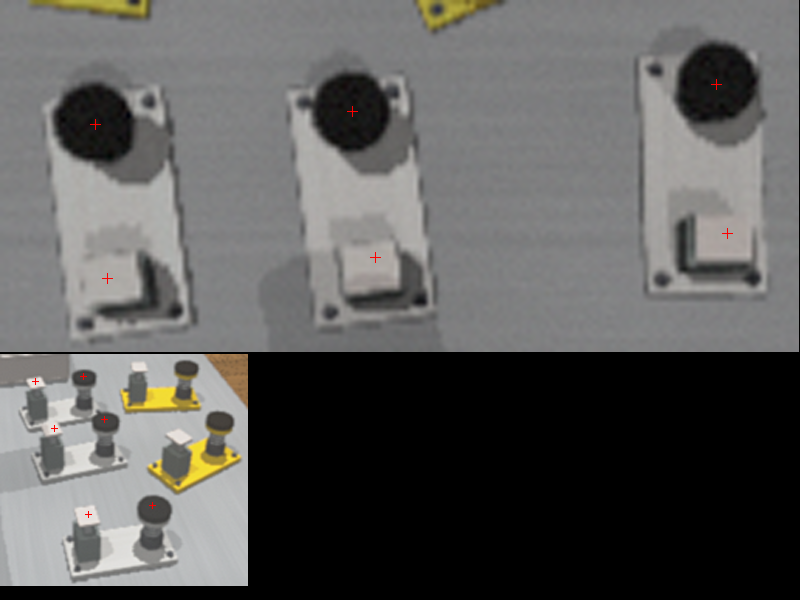

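Three aluminium units are the real ones: pads at (190,186), (244,183), (322,178), tags at (193,219), (249,216), (323,210). The two yellow ones, with pads at (192,117) and (257,119), are look-alikes. The crop confirms the bare aluminium plates, and the top-view positions reproject well in the side view. Next I'll press the pads from left to right.

```bash
python3 - <<'E'
from h import *
from workcell import bot
c=pickle.load(open("top.pkl","rb"))
for (p,t) in (((.604,.2061),(193.3,218.9)),((.6119,.045),(248.7,216.1)),((.6297,-.1842),(323.1,210.4))):
    T=ray(c,*t,.088)[:2];d=T-p;print("tag",T.round(4),np.linalg.norm(d).round(4),"yaw",np.arctan2(-d[1],-d[0]).round(3))
rot=[np.pi,0,0]
bot.set_gripper(0.0)
for x,y in((.604,.2061),(.6119,.045),(.6297,-.1842)):
    bot.goto([x,y,.16],rot);bot.line_to([x,y,.095],max_speed=.1);bot.hold(.3)
    f0=bot.current_contact_force()[2];r=[]
    for z in(.081,.076):
        bot.line_to([x,y,z],max_speed=.04);bot.hold(.5)
        F=np.mean([(bot.hold(.05),bot.current_contact_force()[2])[1] for _ in range(4)])
        r+=[round(1000*bot.current_ee_pos()[2],1),round(F-f0,2)]
    bot.line_to([x,y,.16],max_speed=.1);print(y,r,bot.current_clock())
E
```

```text
tag [0.5063 0.1934] 0.0985 yaw 0.129
tag [0.5147 0.0322] 0.0981 yaw 0.131
tag [ 0.5317 -0.1852] 0.098 yaw 0.01
0.2061 [np.float64(81.2), np.float64(3.31), np.float64(76.5), np.float64(6.54)] 8.6833
0.045 [np.float64(81.8), np.float64(6.16), np.float64(77.7), np.float64(11.31)] 13.6417
-0.1842 [np.float64(80.9), np.float64(1.52), np.float64(76.1), np.float64(2.95)] 18.825
```

The right unit is softest: 3 N at 10 mm, against 6.5 N and 11.3 N. I'll push its tag down now.

```bash
python3 - <<'E'
from workcell import bot
import numpy as np,cv2
x,y=.531,-.185
bot.goto([x,y,.16],[np.pi,0,0]);bot.line_to([x,y,.095],max_speed=.1);f0=bot.current_contact_force()[2]
for z in(.078,.070,.067):
    bot.line_to([x,y,z],max_speed=.03);bot.hold(.3);print(bot.current_ee_pos().round(4) if hasattr(bot.current_ee_pos(),'round') else bot.current_ee_pos(),bot.current_contact_force()[2]-f0)
bot.line_to([x,y,.2],max_speed=.1);bot.goto([.45,-.45,.25],[np.pi,0,0]);bot.hold(.3)
s=bot.read_camera("side")["pixels"];t=bot.read_camera("top")["pixels"]
a=cv2.resize(s[130:300,190:390],(400,340));b=cv2.resize(t[150:290,160:420],(631,340))[:,:400]
cv2.imwrite("pics/after.png",np.hstack([a,b]));print(bot.current_clock())
E
```

```text
[ 0.5308 -0.1849  0.0778] 1.163311206259783
[ 0.531  -0.185   0.0699] 0.01532975473362444
[ 0.5315 -0.1853  0.0684] 7.984040828801724
25.3583
```

View pics/after.png

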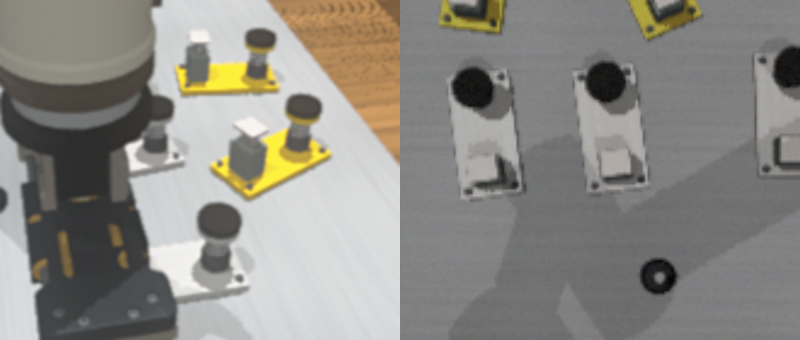

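The arm blocks the side view of the right tag. The 8 N stop at 68 mm suggests it is fully down, but I'll move clear and look once.

```bash
python3 - <<'E'
from workcell import bot
import cv2
bot.set_joints([-1.416,0.158,1.597,0,1.386,-0.21]);bot.hold(.3)
s=bot.read_camera("side")["pixels"]
cv2.imwrite("pics/after2.png",cv2.resize(s[130:384,180:400],None,fx=2.3,fy=2.3));print(bot.current_clock(),bot.current_contact_force())
E
```

```text
26.7333 [-0.46898629 -0.57463487 -0.85294183]
```

View pics/after2.png

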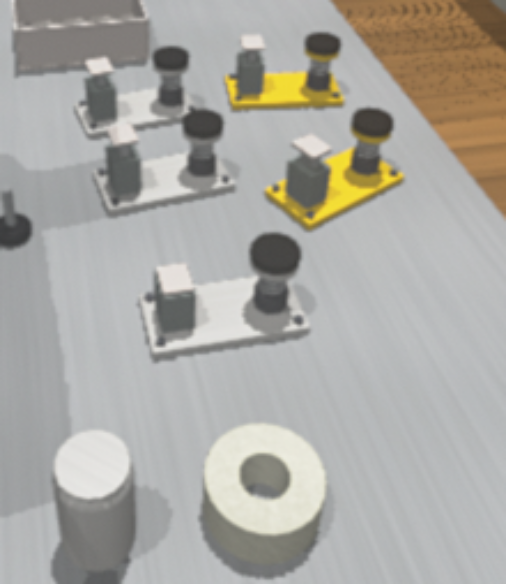

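The right unit's cap (crop 175,278) sits on its block. The other two tags (98,68 and 123,135) are still up, all pads are at rest, and the bystanders are where they were.

```bash
python3 -c "
from workcell import bot
print(bot.job_done())"
```

```text
the job is handed in; nothing more can be done
None
```

I pressed the three pads left to right (6.5, 11.3 and 3.0 N at about 1 cm), found the right-hand unit softest, pushed its tag fully down and handed the job in; the other two tags are still up and nothing else looks moved.

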